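Put the drum cheese away in the roll-top keeper

TASK

Put the small drum-shaped goat's cheese away: take it from the wooden board, stand it upright inside the open roll-top cheese keeper, let go of it, and then roll the keeper's slatted cover all the way shut.

Things in the scene. Friction and masses are not known exactly. Their poses are not given: they have to be found in the camera images.
- drum_center (a point): Centre (half-way up) of the drum-shaped goat's cheese: a firm cream upright cylinder, 54 mm wide, 56 mm tall, 0.12 kg, z along its axis. It stands on a 15 mm thick wooden board in one of four places 140 mm apart; the others hold a flat wheel cheese (90 wide, 32 tall), a truncated-pyramid cheese (60 tall) and a jam jar with metal cap (58 wide, 85 tall).
- keeper: Fixed wooden roll-top keeper, 306 mm deep (x), 284 wide (y), 204 tall; origin centre of underside, x to its rear, z up. Cover track: circle of radius 140 about a level axis along y at x=0, z=55. Floor at z=12, inner width 260; front sill at x=-132 to -122, 110 high. Open mouth from above: from the sill to the cover's front edge at x=+10 or more; put cheese e.g. at x=-60, y=0.
- cover (a joint): Angle of the slatted tambour cover along its track, rad: 0 = fully shut (front edge down on the sill), 1.4 = rolled fully back; starts at 1.2 to 1.4. Stays where it is left; moving it by the handle takes 3 to 8 N. As it shuts, the handle comes from the top forwards and down to the keeper's front (-x).
- cover_grip (a point): Grip point on the cover's dark wooden handle tab, mid-width of its front slat. The tab is 18 mm wide (along keeper y), 26 along the track, stands radially out to 186 from the track axis. In the keeper frame the point is at x=-165cos(a), y=0, z=55+165sin(a) mm, a = 0.541 rad + joint. Pinch its sides from above (it turns between the fingers as led round the arc) or push it.

How it is judged:
By the outcome, as a careful person would: the job done as asked, in the order asked, and still so for the second after the job is handed in, with the robot touching nothing.
It also fails if it takes over 54 s, if anything falls off the work surface, if the arm or the gripper's body presses on something with over 40 N, if the wrist force passes 120 N, or if a joint passes its speed limit or range.

ROBOT

A 6-joint arm with a two-finger parallel gripper is mounted at the origin on the work surface. World frame = base frame: x ahead of the robot, y to its left, z up, the work surface at z = 0. Lengths are in m, angles in rad, forces in N, time in s.
With the tool pointing down it reaches from about 0.15 to 0.775 m from the base axis. Payload 6.1 kg.
Tool frame: the origin (TCP) lies between the finger pads; the fingertips stand 11 mm ahead of it and the grasp point (between the pads) lies 8 mm behind it; z points along the fingers, y is the direction in which the jaws open and shut (so a half turn about z gives the same grasp; the last joint's range is limited). The gripper opens to 85 mm and grips with 20 to 120 N. Pads are 22 mm wide; open, the fingers measure 114 mm over their backs; the gripper's body (76 mm by 85 mm) begins 54 mm behind the grasp point. The pads swing forward as they close: fully open they stand 13 mm farther back than shut.
Start: joints at [1.277, 0.126, -0.04, 1.405, 0, 1.571], TCP at [0.152, 0.502, 0.242] pointing down, gripper open.
Joint ranges: [-2.72, 2.72], [-0.95, 1.95], [-1.27, 1.35], [-1.78, 2.02], [-1.46, 1.47], [-3.14, 3.14]. Speed limits (rad/s): [2.39, 2.39, 3.01, 3.14, 3.14, 3.14].

INTERFACE

Orientations are given as a 3x3 rotation matrix whose columns are the frame's x, y, z axes.
In Python, from rig import sense, read_camera, camera_params, hand_in gives the robot as it stands.
- The arm moves only by the shell command python3 -m handwheel 'ROWS' [OPENING] [FORCE]. ROWS is a JSON object of lists of equal length, an entry for each row: "travel": the shift along the world's x, y, z in mm, a list of three; "roll": the turn about the world's z in degrees. A call has 1 to 20 rows; each row is the pose to reach, as a shift and turn from the pose commanded when the call began; what a row does not reach only later rows make up. A row lasts 1/10 s, in which the tool goes at most 50 mm and 8.59 degrees, less where a joint would pass 70% of its speed; a pose out of reach is approached as far as the arm can. A call with a gripper value outside its range is refused whole. OPENING is the closure, from 0 (fully open) to 1 (shut), set as the call begins (- or left out, the last holds). The fingers move at their own pace and stop on an object; FORCE is the grip in N (left out, the last holds). Time passes only in rows, so rows that repeat a pose let the fingers close. It gives the time, the measured TCP pose, the force and the opening at its end, in the units of the state.
- sense(): the state, without advancing time (a new reading comes with each control period).
- read_camera(name): name is "scene" or "side" or "wrist"; returns the picture (420x560x3 uint8, red, green, blue); there is no depth.
- camera_params(name): a dict with "fov_y" (degrees; the focal length in pixels is half the picture's height over the tangent of half this angle, whatever the lens; pixels are square), "cx", "cy" (the principal point, pixels), "origin" and "orientation" of the camera in the world. Camera axes: x right, y down, z forward; pixel columns grow to the right and rows downward; lengths in m; the calibration is good to about 2 mm. A picture is of the moment at which its call begins: read the wrist's pose just before it. camera_params takes no time and is no camera call; for the wrist camera it gives the pose at the moment of the call.
- hand_in(): hands the job in, once; it reports no verdict.
The state is a dict: "time": time; "joints": joint angles; "qvel": joint speeds; "joint_efforts": joint torques, N m; "position": TCP position; "eef_rot": TCP orientation; "ft_force": force on the tool from outside, world axes, zero at the start; "wrist_torque": the same for the moment, N m; "grip_width": finger opening in m.
Only numpy, scipy, OpenCV 4.12 (cv2) and the standard library are available. Lean on these libraries where they do the work, as an engineer would, in place of code of your own. Each camera call takes 0.05 s, during which the arm holds its last target. There are 200 camera calls.

## Working session

There is one attempt and no reset: what is moved stays moved. The work goes in short steps, Python scripts to look and compute and a shell command to move; the robot and the scene stay as the last step left them, time stands still between calls to the robot, and variables do not carry over. Pictures are saved under pics/ and viewed, about 8 in all and at most 12, crops included, and the job is handed in when it is done.

```bash
mkdir -p pics
cat > h.py <<'E'
import numpy as np, cv2, json
from rig import sense, read_camera, camera_params
def snap(n,f):
    p=camera_params(n); im=read_camera(n)
    cv2.imwrite(f'pics/{f}.png',im[:,:,::-1]); 
    json.dump({k:np.asarray(v).tolist() for k,v in p.items()},open(f'pics/{f}.json','w'))
    return im,p
def load(f): return cv2.imread(f'pics/{f}.png')[:,:,::-1], json.load(open(f'pics/{f}.json'))
def ray(p,u,v):
    f=210/np.tan(np.radians(p['fov_y'])/2)
    d=np.array(p['orientation'])@np.array([(u-p['cx'])/f,(v-p['cy'])/f,1]); return np.array(p['origin']),d/np.linalg.norm(d)
def onz(p,u,v,z):
    o,d=ray(p,u,v); return o+d*(z-o[2])/d[2]
def cross(*r):
    A=np.zeros((3,3));b=np.zeros(3)
    for o,d in r:
        P=np.eye(3)-np.outer(d,d);A+=P;b+=P@o
    x=np.linalg.solve(A,b); return x,[round(1000*np.linalg.norm((np.eye(3)-np.outer(d,d))@(x-o)),1) for o,d in r]
def proj(p,X):
    f=210/np.tan(np.radians(p['fov_y'])/2)
    c=np.array(p['orientation']).T@(np.array(X)-p['origin']); return c[:2]/c[2]*f+[p['cx'],p['cy']]
E
python3 - <<'E'
from h import *
for n in ['scene','side','wrist']:
    im,p=snap(n,n+'0'); print(n,p)
a=[cv2.imread(f'pics/{n}0.png') for n in ['scene','side','wrist']]
s=sense();print(s['time'],s['position'],s['eef_rot'],s['grip_width'])
E
```

```text
scene {'fov_y': 57.21132607911976, 'cx': 277.3922355428038, 'cy': 212.87542445573206, 'origin': array([0.45795825, 0.18136761, 0.84001963]), 'orientation': array([[-0.95750479, -0.27233975,  0.09495069],
       [-0.28838566,  0.89914967, -0.32918625],
       [ 0.00427562, -0.34257983, -0.93947899]])}
side {'fov_y': 55.633517113661384, 'cx': 277.33643781690853, 'cy': 217.08932382079186, 'origin': array([ 0.60522217, -0.28837386,  0.7938984 ]), 'orientation': array([[ 9.66884620e-01,  2.41979611e-01, -8.11171893e-02],
       [ 2.55213732e-01, -9.17101452e-01,  3.06252963e-01],
       [-2.85719327e-04, -3.16813500e-01, -9.48487809e-01]])}
wrist {'fov_y': 68.61052594044418, 'cx': 281.04963196093445, 'cy': 211.4449422689733, 'origin': array([0.07325782, 0.52528268, 0.37557238]), 'orientation': array([[ 0.29045732,  0.90786685,  0.30234473],
       [ 0.95688712, -0.27516189, -0.09302133],
       [-0.00125724,  0.3163285 , -0.94864888]])}
0.15 [0.15192748 0.50223594 0.24169535] [[-9.57158283e-01  2.89564993e-01 -3.69493540e-04]
 [ 2.89565229e-01  9.57157574e-01 -1.16501769e-03]
 [ 1.63152013e-05 -1.22209881e-03 -9.99999253e-01]] 0.08571948475245728
```

View pics/scene0.png

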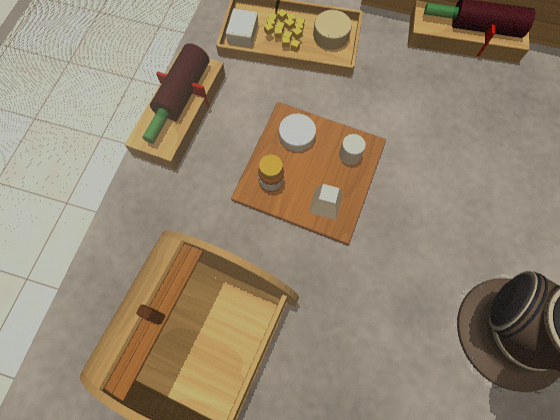

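View pics/side0.png

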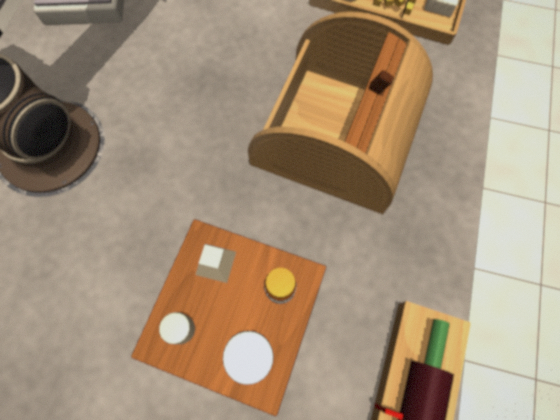

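Scene view: drum at about (353,148), wheel (297,132), jar (270,170), pyramid (328,200), keeper lower left with dark handle (150,314). Side view: drum at (175,328), handle (381,82). Next I'll zoom in on the keeper in both views and segment the drum and handle.

Run:
```python
from h import *
def big(m,near):
    n,l,s,c=cv2.connectedComponentsWithStats(m.astype(np.uint8))
    k=l[near[1],near[0]]; 
    return (l==k) if k else None
R={}
for f,d,hd in [('scene0',(353,146),(150,314)),('side0',(175,328),(381,82))]:
    im,p=load(f); hsv=cv2.cvtColor(np.ascontiguousarray(im),cv2.COLOR_RGB2HSV)
    print(f,'drum',hsv[d[1],d[0]],'handle',hsv[hd[1],hd[0]],im[hd[1],hd[0]])
    m=(hsv[...,1]<75)&(hsv[...,2]>90); m=big(m,d)
    t=(hsv[...,1]<75)&(hsv[...,2]>hsv[d[1],d[0],2]-22)&m; t=big(t,d)
    c=max(cv2.findContours(t.astype(np.uint8),0,1)[0],key=cv2.contourArea)
    e=cv2.fitEllipse(cv2.convexHull(c)); print('top ellipse',e, 'blob',cv2.boundingRect(m.astype(np.uint8)))
    R[f]=(p,e[0])
    h=big(hsv[...,2]<hsv[hd[1],hd[0],2]+25,hd)
    print('handle',cv2.boundingRect(h.astype(np.uint8)), np.argwhere(h).mean(0)[::-1])
x=cross(*[ray(p,*e) for p,e in R.values()]); print('drum top',x)
a=cv2.resize(cv2.imread('pics/scene0.png')[228:420,75:305],None,fx=2.2,fy=2.2,interpolation=2)
b=cv2.resize(cv2.imread('pics/side0.png')[5:215,240:440],None,fx=2.01,fy=2.01,interpolation=2)
b=cv2.resize(cv2.imread('pics/side0.png')[5:197,240:374+66],None,fx=1.46,fy=2.2) if 0 else cv2.resize(cv2.imread('pics/side0.png')[5:215,245:440],None,fx=2,fy=2,interpolation=2)
H=max(a.shape[0],b.shape[0]); 
w=np.zeros((H,a.shape[1]+b.shape[1],3),np.uint8); w[:a.shape[0],:a.shape[1]]=a; w[:b.shape[0],a.shape[1]:]=b
w=cv2.resize(w,None,fx=.88,fy=.88);print(w.shape,a.shape); cv2.imwrite('pics/z0.png',w)
```

```text
scene0 drum [ 35  18 189] handle [ 11 159  72] [72 44 27]
top ellipse ((353.6648254394531, 143.46112060546875), (19.558605194091797, 22.535688400268555), 106.16702270507812) blob (340, 134, 26, 30)
handle (138, 305, 27, 19) [152.995671   315.25108225]
side0 drum [ 39  11 224] handle [  8 208  38] [38 15  7]
top ellipse ((173.56747436523438, 327.747314453125), (27.481592178344727, 30.033647537231445), 37.55095672607422) blob (159, 313, 35, 31)
handle (370, 76, 20, 18) [378.53125     84.74479167]
drum top (array([ 0.41879584, -0.29930488,  0.07075063]), [np.float64(0.9), np.float64(0.9)])
(371, 788, 3) (422, 506, 3)
```

View pics/z0.png

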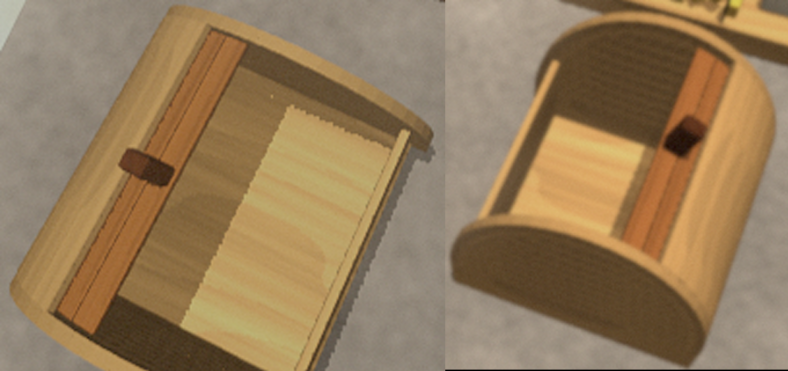

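Run:
```python
from h import *
_,ps=load('scene0');_,pd=load('side0')
S=lambda c,r:(75+c/1.936,228+r/1.936); D=lambda c,r:(245+(c-445.3)/1.76,5+r/1.76)
print('sill -y end',cross(ray(ps,*S(405,133)),ray(pd,*D(487,217))))
a=onz(pd,*D(487,217),.11);b=onz(pd,*D(556,63),.11);print('sill',a,b,np.degrees(np.arctan2(*(-(b-a)[:2]*[1,-1])[:2])),np.linalg.norm(a-b))
c=onz(pd,*D(456,280),0);d=onz(pd,*D(690,366),0);v=d-c;print('base',c,d,np.degrees(np.arctan2(v[1],v[0])),np.linalg.norm(v))
v/=np.linalg.norm(v);n=np.array([-v[1],v[0],0]);O=(c+d)/2+.142*n;print('keeper origin',O)
print('cover -y',cross(ray(ps,*S(245,43)),ray(pd,*D(627,240))))
print('cover +y',cross(ray(ps,*S(95,333)),ray(pd,*D(697,48))))
print('tab mid',cross(ray(ps,*S(147,168)),ray(pd,*D(686,136))))
print(cross(ray(ps,*S(133,162)),ray(pd,*D(689,128))))
# wheel/board check
yaw=np.arctan2(v[1],v[0])
for j in (1.2,1.3,1.4):
  for r in (.14,.165,.186):
    P=O+v*(-r*np.cos(.541+j))+[0,0,.055+r*np.sin(.541+j)]
    q=proj(ps,P);w=proj(pd,P);print(j,r,P.round(3),(q-[75,228])*1.936,(w-[245,5])*1.76+[445.3,0])
```

```text
sill -y end (array([0.47964117, 0.08767077, 0.13665729]), [np.float64(9.0), np.float64(9.0)])
sill [0.48360671 0.10531167 0.11      ] [0.50870604 0.33110747 0.11      ] -6.342925637049559 0.22718653043356327
base [0.45006388 0.07212733 0.        ] [0.75267158 0.03429744 0.        ] -7.125749940203278 0.3049631499568015
keeper origin [0.61898247 0.19411562 0.        ]
cover -y (array([0.63103892, 0.06087286, 0.20151945]), [np.float64(4.4), np.float64(4.4)])
cover +y (array([0.66010438, 0.31166502, 0.19412616]), [np.float64(1.6), np.float64(1.6)])
tab mid (array([0.66581692, 0.18403761, 0.21138984]), [np.float64(2.2), np.float64(2.2)])
(array([0.66882842, 0.18192163, 0.22844013]), [np.float64(1.6), np.float64(1.6)])
1.2 0.14 [0.643 0.191 0.193] [173.38748208 186.66206718] [657.87315155 137.36336006]
1.2 0.165 [0.647 0.191 0.218] [160.47982223 182.28784003] [667.24068198 122.79679177]
1.2 0.186 [0.65  0.19  0.238] [148.86171312 178.35062377] [675.62534836 109.75858321]
1.3 0.14 [0.656 0.189 0.19 ] [160.16632344 180.082812  ] [670.00658048 143.46884699]
1.3 0.165 [0.663 0.189 0.214] [144.45668458 174.29541441] [682.00929945 130.27040043]
1.3 0.186 [0.668 0.188 0.234] [130.36144946 169.10275973] [692.74466822 118.46555929]
1.4 0.14 [0.669 0.188 0.186] [148.00820682 173.9239288 ] [681.42729034 150.25276997]
1.4 0.165 [0.678 0.187 0.209] [129.82295449 166.85768063] [695.86557448 138.59088683]
1.4 0.186 [0.686 0.186 0.228] [113.57036256 160.5424068 ] [708.75994111 128.17603454]
```

Drum top triangulates to (0.419, −0.299, 0.071), which matches the text. The keeper origin is about (0.617, 0.190), yaw −7.1°, cover near 1.3. Now I'll move above the drum with the jaws along keeper y.

```bash
python3 -m handwheel '{"travel":[[7,-20,0],[20,-60,0],[35,-105,0],[50,-150,0],[65,-195,0],[80,-240,0],[95,-285,0],[110,-330,0],[125,-375,0],[140,-420,0],[155,-465,0],[170,-510,0],[185,-555,-10],[200,-600,-25],[215,-645,-40],[230,-690,-55],[245,-735,-70],[257,-770,-85],[264,-790,-95],[267,-801,-100]],"roll":[0,1,2,3,4,5,6,7,8,9,9.7,9.7,9.7,9.7,9.7,9.7,9.7,9.7,9.7,9.7]}' 0 40
python3 -m handwheel '{"travel":[[0,0,0],[0,0,0],[0,0,0]],"roll":[0,0,0]}'
python3 - <<'E'
from h import *
im,p=snap('wrist','w1');s=sense();print(s['time'],s['position'],s['ft_force'])
P=[.4188,-.2993,.0708];print(proj(p,P))
hsv=cv2.cvtColor(np.ascontiguousarray(im),cv2.COLOR_RGB2HSV)
u,v=proj(p,P).astype(int);print(hsv[v,u])
cv2.circle(im,(u,v),3,(255,0,0),1);cv2.imwrite('pics/w1m.png',im[:,:,::-1])
E
```

```text
time: 2.15
position: [0.4188, -0.2999, 0.1406]
eef_rot: [[-0.992, 0.126, -0.002], [0.126, 0.992, 0.001], [0.002, 0.001, -1.0]]
ft_force: [0.2, 0.8, -0.1]
grip_width: 0.0858
time: 2.45
position: [0.419, -0.2976, 0.1432]
eef_rot: [[-0.992, 0.123, 0.001], [0.123, 0.992, -0.0], [-0.001, -0.0, -1.0]]
ft_force: [0.6, -0.4, -0.4]
grip_width: 0.0857
2.5 [ 0.41913206 -0.29760124  0.1432217 ] [ 0.02904894 -0.64334664 -0.28900628]
[279.71540039 228.87683303]
[ 19  84 143]
```

View pics/w1m.png

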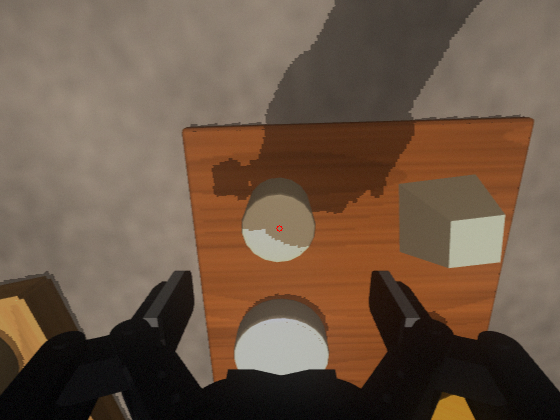

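The wrist view shows the drum's top centred at (279,228), exactly on the predicted mark and midway between the fingers. Now I'll descend and close.

```bash
python3 -m handwheel '{"travel":[[0,-1,-15],[0,-1,-35],[0,-1,-55],[0,-1,-72],[0,-1,-86],[0,-1,-96],[0,-1,-96],[0,-1,-96]],"roll":[0,0,0,0,0,0,0,0]}' 0
python3 -m handwheel '{"travel":[[0,0,0],[0,0,0],[0,0,0],[0,0,0],[0,0,0],[0,0,0],[0,0,0],[0,0,0],[0,0,0],[0,0,0]],"roll":[0,0,0,0,0,0,0,0,0,0]}' 1 40
python3 -m handwheel '{"travel":[[0,0,10],[0,0,25],[0,0,40],[0,0,55],[0,0,55],[0,0,55]],"roll":[0,0,0,0,0,0]}'
python3 - <<'E'
from h import *
im,p=snap('wrist','w2')
E
```

```text
time: 3.3
position: [0.4193, -0.2994, 0.047]
eef_rot: [[-0.992, 0.124, 0.001], [0.124, 0.992, -0.0], [-0.001, -0.0, -1.0]]
ft_force: [-0.3, -0.3, 0.4]
grip_width: 0.0853
time: 4.3
position: [0.4196, -0.3, 0.0473]
eef_rot: [[-0.992, 0.124, 0.001], [0.124, 0.992, -0.001], [-0.002, -0.001, -1.0]]
ft_force: [-0.7, 1.7, 4.7]
grip_width: 0.0529
time: 4.9
position: [0.4191, -0.2996, 0.1014]
eef_rot: [[-0.992, 0.124, 0.0], [0.124, 0.992, -0.0], [-0.0, -0.0, -1.0]]
ft_force: [0.1, 0.1, -1.7]
grip_width: 0.053
```

View pics/w2.png

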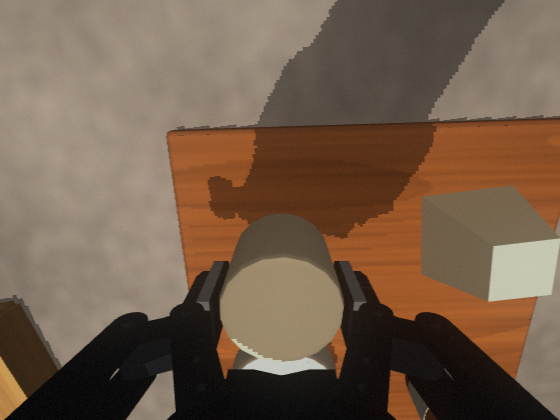

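The drum is held upright between the pads (top at (282,310)), lifted clear of the board. Now I'll carry it high over to the keeper mouth.

```bash
python3 -m handwheel '{"travel":[[0,0,25],[0,5,65],[2,15,105],[6,30,140],[12,55,165],[22,90,180],[34,130,188],[46,170,190],[58,210,190],[70,250,190],[82,290,190],[94,330,190],[106,370,190],[117,410,190],[127,445,190],[134,472,190],[138,490,190],[139,497,190],[139,497,190],[139,497,190]],"roll":[0,0,0,0,0,0,0,0,0,0,0,0,0,0,0,0,0,0,0,0]}'
python3 - <<'E'
from h import *
s=sense();print(s['position'],s['time'])
w,p=snap('wrist','w3');a,_=snap('scene','s3');
cv2.imwrite('pics/z3.png',np.hstack([cv2.resize(w,(400,300)),cv2.resize(a[200:420,60:353],(400,300))])[:,:,::-1])
O=np.array([.617,.190,0]);t=np.radians(-7.1);R=np.array([[np.cos(t),-np.sin(t),0],[np.sin(t),np.cos(t),0],[0,0,1]])
for q in ([-.132,-.13,.11],[-.132,.13,.11],[-.122,-.13,.11],[-.122,.13,.11],[-.153,-.142,0],[-.153,.142,0]): print(q,proj(p,O+R@q).round())
E
```

```text
time: 6.95
position: [0.5578, 0.1965, 0.2913]
eef_rot: [[-0.992, 0.125, -0.0], [0.125, 0.992, -0.001], [0.0, -0.001, -1.0]]
ft_force: [0.1, -0.5, -2.2]
grip_width: 0.0525
[0.55784606 0.19650005 0.29128176] 6.95
[-0.132, -0.13, 0.11] [150. 119.]
[-0.132, 0.13, 0.11] [415. 119.]
[-0.122, -0.13, 0.11] [152. 130.]
[-0.122, 0.13, 0.11] [414. 129.]
[-0.153, -0.142, 0] [173. 100.]
[-0.153, 0.142, 0] [392.  99.]
```

View pics/z3.png

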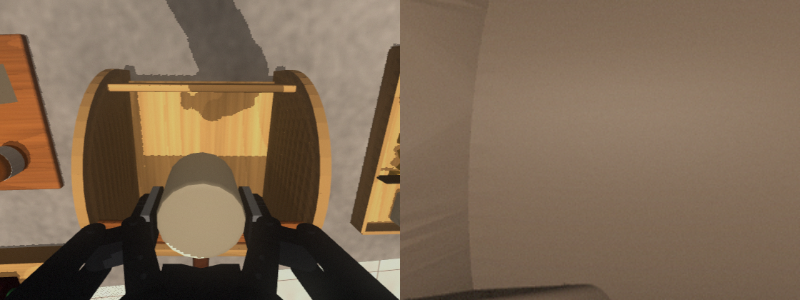

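The wrist view shows the sill at full-frame (151..414, 119), matching the keeper model within a pixel or two. The scene camera is blocked by the arm. Now I'll lower the drum.

```bash
python3 -m handwheel '{"travel":[[0,0,-12],[0,0,-35],[0,0,-60],[0,0,-85],[0,0,-110],[0,0,-135],[0,0,-160],[0,0,-180],[0,0,-195],[0,0,-205],[0,0,-215],[0,0,-220],[0,0,-220]],"roll":[0,0,0,0,0,0,0,0,0,0,0,0,0]}'
python3 -m handwheel '{"travel":[[0,0,-7],[0,0,-14],[0,0,-19],[0,0,-22],[0,0,-24],[0,0,-25],[0,0,-25],[0,0,-25]],"roll":[0,0,0,0,0,0,0,0]}'
```

```text
time: 8.35
position: [0.5578, 0.1972, 0.071]
eef_rot: [[-0.992, 0.124, -0.001], [0.124, 0.992, -0.0], [0.0, -0.0, -1.0]]
ft_force: [-0.1, 0.4, -1.9]
grip_width: 0.0527
time: 9.15
position: [0.5582, 0.1975, 0.0465]
eef_rot: [[-0.992, 0.124, 0.0], [0.124, 0.992, 0.0], [-0.0, 0.0, -1.0]]
ft_force: [0.2, -0.2, -1.1]
grip_width: 0.053
```

```bash
python3 -m handwheel '{"travel":[[0,0,-1],[0,0,-2],[0,0,-2],[0,0,-2]],"roll":[0,0,0,0]}'; python3 -m handwheel '{"travel":[[0,0,-1],[0,0,-1],[0,0,-1]],"roll":[0,0,0]}'
```

```text
time: 9.55
position: [0.5581, 0.1975, 0.0444]
eef_rot: [[-0.992, 0.124, 0.0], [0.124, 0.992, 0.0], [-0.0, 0.0, -1.0]]
ft_force: [0.8, -0.3, 0.4]
grip_width: 0.053
time: 9.85
position: [0.5582, 0.1975, 0.0444]
eef_rot: [[-0.992, 0.124, 0.001], [0.124, 0.992, 0.0], [-0.001, 0.0, -1.0]]
ft_force: [-2.5, 0.2, 6.5]
grip_width: 0.0528
```

On the floor, with contact felt at the expected height. I'll release, then rise.

```bash
python3 -m handwheel '{"travel":[[0,0,1],[0,0,1],[0,0,1],[0,0,1],[0,0,1],[0,0,1],[0,0,1],[0,0,1]],"roll":[0,0,0,0,0,0,0,0]}' 0 40
python3 -m handwheel '{"travel":[[0,0,5],[0,0,15],[0,0,30],[0,0,50],[0,0,75],[0,0,100],[0,0,130],[0,0,160],[0,0,190],[0,0,220],[0,0,245],[0,0,260],[0,0,265],[0,0,265]],"roll":[0,0,0,0,0,0,0,0,0,0,0,0,0,0]}'
python3 - <<'E'
from h import *
w,p=snap('wrist','w4');s=sense();print(s['position'],s['time'])
a,ps=snap('side','d4')
cv2.imwrite('pics/z4.png',np.hstack([cv2.resize(w,(400,300)),cv2.resize(a[5:215,220:500],(400,300))])[:,:,::-1])
O=np.array([.617,.190,0]);t=np.radians(-7.1);R=np.array([[np.cos(t),-np.sin(t),0],[np.sin(t),np.cos(t),0],[0,0,1]])
for j in (1.2,1.25,1.3,1.35,1.4):
  r=.186;P=O+R@[-r*np.cos(.541+j),0,.055+r*np.sin(.541+j)]
  r=.14;Q=O+R@[-r*np.cos(.541+j),0,.055+r*np.sin(.541+j)]
  print(j,P,proj(p,P).round()/1.4,proj(p,Q).round()/1.4)
E
```

```text
time: 10.65
position: [0.558, 0.1975, 0.0442]
eef_rot: [[-0.992, 0.124, -0.0], [0.124, 0.992, -0.0], [0.0, -0.0, -1.0]]
ft_force: [-0.2, 0.9, 0.2]
grip_width: 0.0856
time: 12.05
position: [0.5582, 0.1976, 0.3103]
eef_rot: [[-0.992, 0.124, 0.002], [0.124, 0.992, 0.001], [-0.002, 0.001, -1.0]]
ft_force: [0.0, 0.3, -0.8]
grip_width: 0.0852
[0.5580209  0.19747213 0.30924963] 12.1
1.2 [0.64826367 0.1861059  0.23831235] [201.42857143 237.85714286] [201.42857143 209.28571429]
1.25 [0.65731614 0.18497836 0.23650865] [201.42857143 242.85714286] [201.42857143 212.85714286]
1.3 [0.66626785 0.18386337 0.23425128] [201.42857143 247.85714286] [201.42857143 216.42857143]
1.35 [0.67509641 0.18276371 0.23154587] [201.42857143 252.14285714] [201.42857143 220.        ]
1.4 [0.68377976 0.18168214 0.22839918] [201.42857143 255.71428571] [201.42857143 222.85714286]
```

View pics/z4.png

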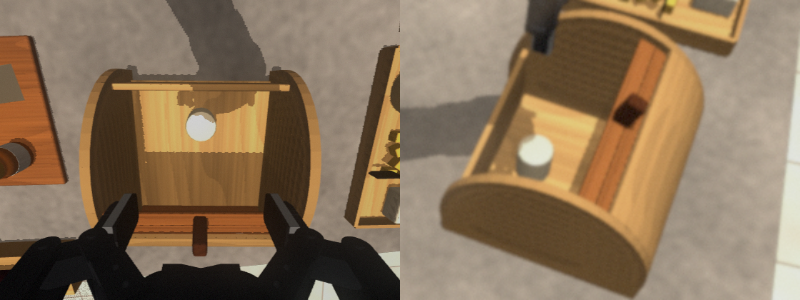

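The drum stands upright in the keeper at (200,124) of the left panel, released. The handle tab at column 200, tip row about 250, means the cover is near 1.3 rad. Now I'll move over the tab and pinch it, and compute the arc offsets.

```bash
python3 -m handwheel '{"travel":[[10,-1,0],[30,-4,0],[55,-7,0],[78,-10,0],[95,-12,0],[105,-13,0],[105,-13,-15],[105,-13,-35],[105,-13,-55],[105,-13,-70],[105,-13,-80],[105,-13,-86],[105,-13,-88],[105,-13,-88]],"roll":[0,0,0,0,0,0,0,0,0,0,0,0,0,0]}' 0
python3 -m handwheel '{"travel":[[0,0,0],[0,0,0],[0,0,0],[0,0,0],[0,0,0],[0,0,0],[0,0,0],[0,0,0],[0,0,0],[0,0,0],[0,0,0],[0,0,0]],"roll":[0,0,0,0,0,0,0,0,0,0,0,0]}' 1 30
python3 - <<'E'
from h import *
s=sense();print(s['ft_force'])
w,p=snap('wrist','w5')
a0=1.841;r=172
for a in np.linspace(1.841,.50,27): 
  d=-r*np.cos(a)+r*np.cos(a0); print(round(a,2),(np.array([.9923*d,-.1236*d,r*(np.sin(a)-np.sin(a0))])).round(0).astype(int).tolist(),end=' ')
E
```

```text
time: 13.55
position: [0.6632, 0.1845, 0.2215]
eef_rot: [[-0.992, 0.124, 0.0], [0.124, 0.992, 0.0], [-0.0, 0.0, -1.0]]
ft_force: [0.1, -0.5, -0.3]
grip_width: 0.0858
time: 14.75
position: [0.6631, 0.1831, 0.2217]
eef_rot: [[-0.992, 0.126, 0.001], [0.126, 0.992, -0.002], [-0.001, -0.002, -1.0]]
ft_force: [-0.6, -4.4, 2.2]
grip_width: 0.0177
[-0.58629217 -4.41872288  2.2322143 ]
1.84 [0, 0, 0] 1.79 [-9, 1, 2] 1.74 [-17, 2, 4] 1.69 [-26, 3, 5] 1.63 [-35, 4, 6] 1.58 [-43, 5, 6] 1.53 [-52, 7, 6] 1.48 [-61, 8, 6] 1.43 [-70, 9, 4] 1.38 [-78, 10, 3] 1.33 [-87, 11, 1] 1.27 [-96, 12, -1] 1.22 [-104, 13, -4] 1.17 [-112, 14, -7] 1.12 [-120, 15, -11] 1.07 [-128, 16, -15] 1.02 [-135, 17, -20] 0.96 [-143, 18, -24] 0.91 [-150, 19, -30] 0.86 [-157, 20, -35] 0.81 [-163, 20, -41] 0.76 [-170, 21, -48] 0.71 [-175, 22, -54] 0.65 [-181, 23, -61] 0.6 [-186, 23, -68] 0.55 [-191, 24, -76] 0.5 [-195, 24, -83]
```

View pics/w5.png

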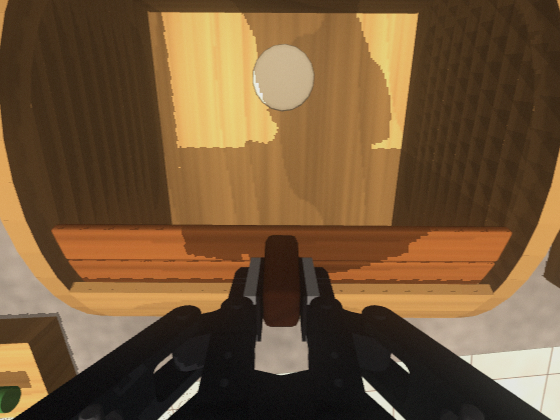

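The tab is pinched (width 17.7 mm, tab at column 281), and the drum stands upright at (283,77). Leading the cover along its arc.

```bash
python3 -m handwheel '{"travel":[[-4,0,1],[-9,0,2],[-17,1,4],[-26,2,5],[-35,3,6],[-43,4,6],[-52,6,6],[-61,7,6],[-70,8,4],[-78,9,3],[-87,10,1],[-96,11,-1],[-96,11,-1]],"roll":[0,0,0,0,0,0,0,0,0,0,0,0,0]}'
```

```text
time: 16.1
position: [0.5678, 0.1956, 0.2217]
eef_rot: [[-0.992, 0.124, 0.004], [0.124, 0.992, 0.0], [-0.004, 0.001, -1.0]]
ft_force: [2.1, -0.7, 4.7]
grip_width: 0.0172
```

```bash
python3 -m handwheel '{"travel":[[-8,1,-3],[-16,2,-6],[-24,3,-10],[-32,4,-14],[-39,5,-19],[-47,6,-23],[-54,7,-29],[-61,8,-34],[-67,9,-40],[-74,9,-47],[-79,10,-53],[-85,11,-60],[-90,11,-67],[-90,11,-67]],"roll":[0,0,0,0,0,0,0,0,0,0,0,0,0,0]}'
python3 -m handwheel '{"travel":[[-3,0,-4],[-5,1,-8],[-7,1,-12],[-7,1,-12],[-7,1,-12]],"roll":[0,0,0,0,0]}'
```

```text
time: 17.5
position: [0.475, 0.2078, 0.1543]
eef_rot: [[-0.992, 0.123, -0.002], [0.123, 0.992, 0.004], [0.003, 0.003, -1.0]]
ft_force: [-9.0, 4.7, 9.7]
grip_width: 0.0171
time: 18.0
position: [0.4675, 0.2088, 0.1425]
eef_rot: [[-0.992, 0.123, -0.004], [0.122, 0.992, 0.004], [0.005, 0.003, -1.0]]
ft_force: [-12.2, 3.9, 12.7]
grip_width: 0.0175
```

```bash
python3 -m handwheel '{"travel":[[-4,0,-1],[-6,1,-4],[-7,1,-7],[-7,1,-7]],"roll":[0,0,0,0]}'
python3 - <<'E'
from h import *
w,p=snap('wrist','w6');a,ps=snap('side','d6')
cv2.imwrite('pics/z6.png',np.hstack([cv2.resize(w,(400,300)),cv2.resize(a[5:215,220:500],(400,300))])[:,:,::-1])
O=np.array([.617,.190,0]);t=np.radians(-7.1);R=np.array([[np.cos(t),-np.sin(t),0],[np.sin(t),np.cos(t),0],[0,0,1]])
for j in (0,.05,.1): 
  for r in (.14,.186): P=O+R@[-r*np.cos(.541+j),0,.055+r*np.sin(.541+j)]; print(j,r,proj(p,P)/1.4,(proj(ps,P)-[220,5])/.7+[400,0])
E
```

```text
time: 18.4
position: [0.4631, 0.2094, 0.1351]
eef_rot: [[-0.992, 0.124, 0.0], [0.124, 0.992, 0.002], [-0.0, 0.002, -1.0]]
ft_force: [-2.0, 3.2, 4.5]
grip_width: 0.0173
0 0.14 [201.4954862  235.87577492] [497.92072182 111.3211879 ]
0 0.186 [201.72357841 209.50144543] [471.41862528  91.17044549]
0.05 0.14 [201.5384061  245.24777223] [500.56173417 109.45267355]
0.05 0.186 [201.80666945 224.23257534] [474.74015243  88.41262133]
0.1 0.14 [201.58193807 255.23920984] [503.43610724 107.7127588 ]
0.1 0.186 [201.89367076 240.5814929 ] [478.4016426   85.81748715]
```

View pics/z6.png

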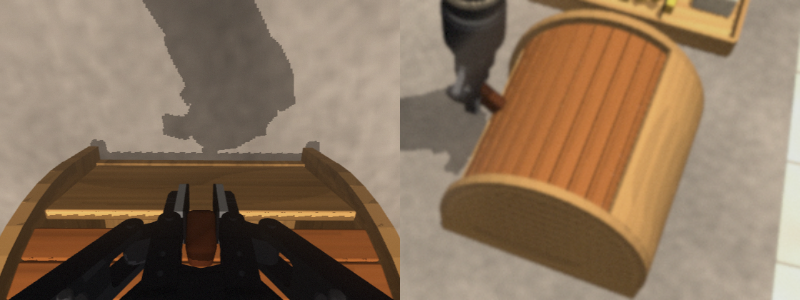

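Run:
```python
from h import *
w,p=load('w6')
O=np.array([.617,.190,0]);t=np.radians(-7.1);R=np.array([[np.cos(t),-np.sin(t),0],[np.sin(t),np.cos(t),0],[0,0,1]])
for q in ([-.132,-.1,0],[-.132,-.1,.11],[-.122,-.1,.11]): print(q,proj(p,O+R@q)/1.4)
for j in (0,.03,.06,.1,.15):
  print(j,[(proj(p,O+R@[-r*np.cos(.404+j),-.1,.055+r*np.sin(.404+j)])/1.4).round(1).tolist() for r in (.135,.145)])
cv2.imwrite('pics/c6.png',cv2.resize(w[230:400,40:360],None,fx=2.4,fy=2.4,interpolation=2)[:,:,::-1])
```

```text
[-0.132, -0.1, 0] [124.70424984 162.34929114]
[-0.132, -0.1, 0.11] [ 81.90116278 210.37274205]
[-0.122, -0.1, 0.11] [ 83.92155868 220.5111927 ]
0 [[84.6, 217.0], [80.4, 210.4]]
0.03 [[82.8, 221.3], [78.2, 215.1]]
0.06 [[80.9, 225.8], [76.1, 220.0]]
0.1 [[78.4, 232.2], [73.2, 227.0]]
0.15 [[75.3, 240.7], [69.5, 236.4]]
```

View pics/c6.png

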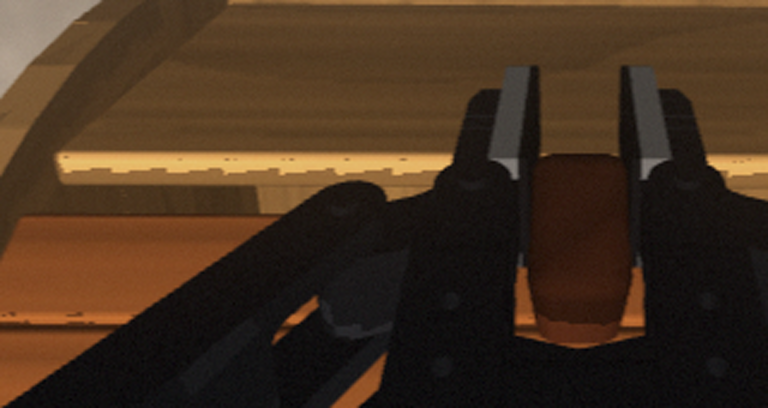

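The crop shows a thin gap still open: the sill's inner edge is at crop row 185 and the cover edge at row 215, so about 0.08 rad remains. The pads slipped a little ahead on the tab. I'll grip harder and continue to the stop.

```bash
python3 -m handwheel '{"travel":[[0,0,0],[0,0,0],[0,0,0],[-2,0,-4],[-4,0,-8],[-6,1,-12],[-6,1,-12]],"roll":[0,0,0,0,0,0,0]}' 1 70
python3 -m handwheel '{"travel":[[-1,0,-3],[-2,0,-6],[-2,0,-6]],"roll":[0,0,0]}'
python3 - <<'E'
from h import *
w,p=snap('wrist','w7')
O=np.array([.617,.190,0]);t=np.radians(-7.1);R=np.array([[np.cos(t),-np.sin(t),0],[np.sin(t),np.cos(t),0],[0,0,1]])
for q in ([-.132,-.1,.11],[-.122,-.1,.11]): print(q,proj(p,O+R@q))
cv2.imwrite('pics/c7.png',cv2.resize(w[230:400,40:360],None,fx=2.4,fy=2.4,interpolation=2)[:,:,::-1])
E
```

```text
time: 19.2
position: [0.4581, 0.2101, 0.1254]
eef_rot: [[-0.992, 0.124, 0.004], [0.124, 0.992, 0.002], [-0.004, 0.002, -1.0]]
ft_force: [-4.1, -1.2, 19.2]
grip_width: 0.0171
time: 19.5
position: [0.4583, 0.2102, 0.1252]
eef_rot: [[-0.992, 0.124, 0.012], [0.124, 0.992, 0.003], [-0.012, 0.005, -1.0]]
ft_force: [-12.2, -7.9, 53.9]
grip_width: 0.0171
[-0.132, -0.1, 0.11] [106.90142941 311.64396803]
[-0.122, -0.1, 0.11] [110.10750721 326.02619233]
```

View pics/c7.png

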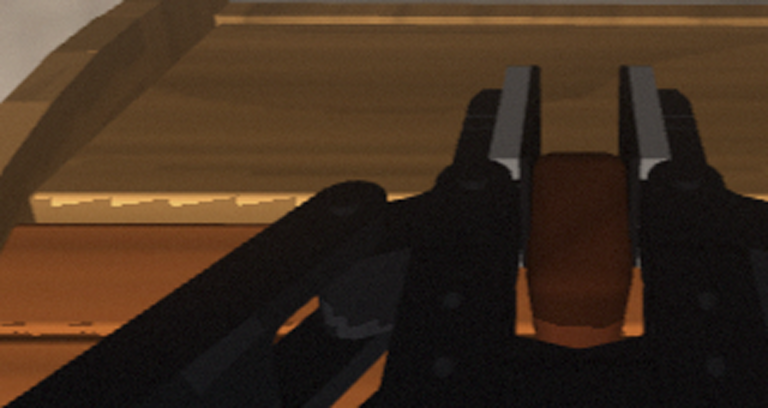

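The gap is gone: the cover edge meets the sill (crop row 224) and the wrist force rose to a firm stop. I'll unload, open and back off.

```bash
python3 -m handwheel '{"travel":[[0,0,2],[1,0,4],[1,0,5],[1,0,5]],"roll":[0,0,0,0]}'
python3 -m handwheel '{"travel":[[0,0,0],[0,0,0],[0,0,0],[0,0,0],[0,0,0],[0,0,0],[0,0,0],[0,0,0]],"roll":[0,0,0,0,0,0,0,0]}' 0 30
python3 -m handwheel '{"travel":[[-2,0,8],[-6,0,20],[-12,0,40],[-22,0,65],[-35,0,90],[-50,0,115],[-70,0,135],[-90,0,145],[-105,0,150],[-105,0,150],[-105,0,150],[-105,0,150]],"roll":[0,0,0,0,0,0,0,0,0,0,0,0]}'
python3 - <<'E'
from h import *
w,p=snap('wrist','w8');d,pd=snap('side','d8')
O=np.array([.617,.190,0]);t=np.radians(-7.1);R=np.array([[np.cos(t),-np.sin(t),0],[np.sin(t),np.cos(t),0],[0,0,1]])
for q in ([-.132,-.1,.11],[-.122,-.1,.11]): print(q,proj(p,O+R@q)/1.4)
for j in (0,.03,.06): P=O+R@[-.186*np.cos(.541+j),0,.055+.186*np.sin(.541+j)];print(j,proj(p,P)/1.4,(proj(pd,P)-[220,5])/.7+[400,0])
cv2.imwrite('pics/z8.png',np.hstack([cv2.resize(w,(400,300)),cv2.resize(d[5:215,220:500],(400,300))])[:,:,::-1])
E
```

```text
time: 19.95
position: [0.4581, 0.2101, 0.1254]
eef_rot: [[-0.992, 0.124, 0.006], [0.124, 0.992, 0.002], [-0.006, 0.003, -1.0]]
ft_force: [-3.6, -2.4, 22.8]
grip_width: 0.0164
time: 20.75
position: [0.456, 0.2095, 0.1212]
eef_rot: [[-0.992, 0.124, -0.0], [0.124, 0.992, -0.0], [0.0, -0.0, -1.0]]
ft_force: [-0.2, -0.3, 0.7]
grip_width: 0.0853
time: 21.95
position: [0.3513, 0.2095, 0.2707]
eef_rot: [[-0.992, 0.124, -0.001], [0.124, 0.992, -0.001], [0.001, -0.001, -1.0]]
ft_force: [-0.5, -0.2, 0.4]
grip_width: 0.0854
[-0.132, -0.1, 0.11] [146.78740602 221.85383324]
[-0.122, -0.1, 0.11] [147.28300812 227.15752018]
0 [211.38167896 223.31321632] [471.41862528  91.17044549]
0.03 [211.51162161 227.35847505] [473.3707044   89.49700319]
0.06 [211.64008214 231.54504299] [475.44528486  87.88013618]
```

View pics/z8.png

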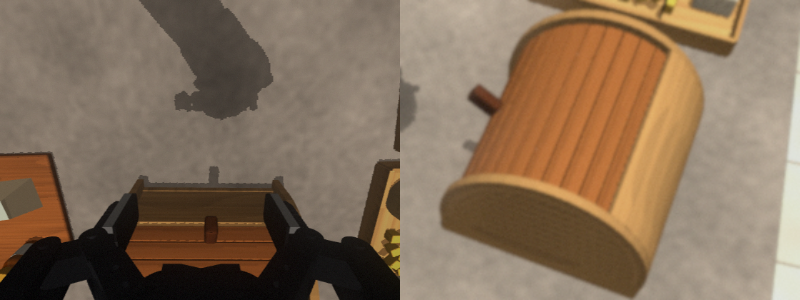

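In the last views the cover spans down to the sill with no gap. The tab tip at about (474,91) in the right panel matches joint 0, predicted at (471,91). The gripper is clear.

```bash
python3 -c "
from rig import hand_in; print(hand_in())"
```

```text
the job is handed in; nothing more can be done
None
```

The goat's cheese is standing in the keeper and the cover is rolled shut. I handed the job in at about 22 s, with the gripper open and clear of everything.

- **Placing the cheese:** I took the drum from the board and set it on the keeper floor at about x = −60, y = 0. A contact force at the expected height confirmed it was down. After I let go, the wrist and side views showed it standing upright.
- **Closing the cover:** I pinched the handle tab and led it round its arc. The pads slipped a little on the tab, and a check crop showed about 0.08 rad of gap still open. I gripped harder and pushed on to a firm stop.
- **Peak force:** At that stop the wrist force reached about 54 N through the fingers, below the 120 N limit.
- **Last checks:** After release the cover met the sill with no visible gap. The tab tip was within a few pixels of the fully shut prediction.
- **Not confirmed:** I could not see the cheese once the cover was down. It was upright in the last view of it, taken just before the cover moved.
- **Unused view:** The scene camera was blocked by the arm when I was over the keeper, so I relied on the side and wrist views there.

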